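# Unload the drilling jig

## Robot

A 7-joint arm with a two-finger parallel gripper is mounted at the origin on a cart in front of the work surface, level with it; the furniture and walls round the work are solid. World frame = base frame: x ahead of the robot, y to its left, z up, the work surface at z = 0. Lengths are in m, angles in rad, forces in N, time in s.
With the tool pointing down it reaches from about 0.35 to 0.9 m from the base axis. Payload 8.1 kg.
Tool frame: the origin (TCP) lies on the centre line of the jaws, within the pads' length; the fingertips stand 19 mm ahead of it and the grasp point (between the pads) is the TCP (arm.tip_reach is the distance from the TCP to the fingertips, in m); z points along the fingers, y is the line along which they close (so a half turn about z gives the same grasp; the last joint's range is limited). The gripper opens to 92 mm and grips with 3 to 60 N. Pads are 19 mm wide; open, the fingers measure 130 mm over their backs; the gripper's body (75 mm by 190 mm) begins 47 mm behind the grasp point.
Start: joints at [1.173, 0.434, 0.025, 1.573, -0.012, 1.134, -0.075], TCP at [0.182, -0.598, 0.246] pointing down, gripper open.
Joint ranges: [-2.62, 2.62], [-0.44, 2.09], [-1.27, 1.32], [0.08, 2.57], [-1.32, 4.46], [0.12, 2], [-2.74, 2.74]. Speed limits (rad/s): [2.22, 2.22, 3.01, 3.01, 3.14, 3.14, 3.14].

## Interface

Orientations are given as a rotation vector (axis times angle).
In Python, from cell import arm gives the robot as it stands.
- The arm moves only by the tool arm_command, never from a script. Its argument "targets" is a list that holds one entry, the list of rows, each a list of 6 numbers: the shift along the tool's x, y, z in m, then the turn, a rotation vector about the tool's x, y, z in rad. A call has 1 to 10 rows; each row shifts and turns the commanded pose from where the row before left it, along the tool's axes as they then stand; what a row does not reach is not made up. A row lasts 1/8 s, in which the tool goes at most 62.5 mm and 10.7 degrees, less where a joint would pass 70% of its speed; a pose out of reach is approached as far as the arm can. A call with a gripper value outside its range is refused whole. "jaw" is the finger opening in m, from 0 to 0.0918, set as the call begins (left out, the last holds). The fingers move at their own pace and stop on an object; "newtons" is the grip in N (left out, the last holds). Time passes only in rows, so rows that do not move let the fingers close. It gives the time, the measured TCP pose, the force, the opening and the grip force at its end, in the units of the state.
- arm.observe(): the state, without advancing time (a new reading comes with each control period).
- arm.get_image(name): name is "scene" or "side" or "wrist"; returns a dict with "pixels" (400x640x3 uint8, red, green, blue), "z_map" (400x640 float32, m along the optical axis (not along the pixel's ray), 0 where there is no reading), "fx", "fy", "cx", "cy" (pixels), "dist" ([k1, k2, p1, p2, k3] as OpenCV has them; the pictures are not rectified), "xyz" and "rotation" of the camera in the world; the wrist camera has in their place "T_tool_cam" (4x4, takes a point from camera to tool coordinates, whose origin is the TCP and whose axes are the flange's). Camera axes: x right, y down, z forward; pixel columns grow to the right and rows downward; lengths in m; the calibration is good to about 2 mm. A picture is of the moment at which its call begins: read the wrist's pose just before it.
- arm.sign_off(): hands the job in; it is judged then, once.
The state is a dict: "clock": time; "joints": joint angles; "dq": joint speeds; "joint_efforts": joint torques, N m; "position": TCP position; "ee_rot": TCP orientation; "force": force on the tool from outside, world axes, zero at the start; "ft_torque": the same for the moment, N m; "width": opening from 0.0 (shut) to 1.0 (fully open); "gripper_force": force on a finger pad.
Only numpy, scipy, OpenCV 4.12 (cv2) and the standard library are available. Lean on these libraries where they do the work, as an engineer would, in place of code of your own. Each camera call takes 0.05 s, during which the arm holds its last target. There are 200 camera calls.

## Task

The rail in the drilling jig has been drilled: unload it. Draw the lock bolt fully back, slide the carriage out from under the bridge to its end, then swing the clamp arm up until it stays open by itself. Take the rail out and set it down (do not drop it) flat in the wooden tray, drilled side up, beside the finished one; leave the jig open for the next blank and do not disturb the finished rail, the undrilled blank or the try square.

Things in the scene. Friction and masses are not known exactly. Their poses are not given: they have to be found in the camera images.
- jig: drilling jig, screwed to the bench (fixed): plywood base, x -60 to 60 mm, y -125 to 200, 15 thick. Origin on the bench; x points away from the robot, y is the way the carriage slides out. Its aluminium bridge (plate x -56 to 56, y -108 to -8, z 84 to 92, bushes to z 96) keeps the clamp arm and the rail from being lifted while the carriage is home.
- bolt_knob (a point): upright steel knob of the lock bolt, 17 mm thick; the point is on its axis, 8 mm below its top, 52 mm above the bench (the bolt's plate below it is at z 17, the two straps round the bolt reach z 32). The bolt lies along the jig's x on the near side; its nose sits in a notch in the carriage's edge.
- lock_bolt (a joint): how far the bolt is drawn, m: 0 shot (carriage blocked), 0.022 fully drawn, free of the carriage from 0.012 on; it moves along the jig's -x and stays where it is left (friction about 2 N).
- carriage_knob (a point): turned wooden pull knob on the free end of the carriage, 23 mm in diameter; this point is on its axis, 9 mm below its top and 57 mm above the bench.
- carriage (a joint): travel of the carriage, m: 0 home under the bridge, 0.130 fully out against its stop; it moves along the jig's +y and stays where it is left (friction about 2.5 N). The carriage's top is 30 mm above the bench.
- clamp_grip (a point): black round grip at the tip of the clamp arm: cylinder 20 mm in diameter, 16 mm wide, axis along the jig's x (pinch its flat ends, along the jig's x; it can turn between the fingers). The point is its centre, 68 mm above the bench while closed, 152 mm from the hinge. The arm is a steel bar 12 mm wide, 11 mm thick.
- clamp_hinge (a point): hinge of the clamp arm on the carriage, 68 mm above the bench, its axis along the jig's x; the arm runs from here along the jig's -y over the rail. The point moves with the carriage.
- clamp_arm (a joint): angle of the clamp arm, rad: 0 closed, its rubber pad on the rail; 1.57 upright; 1.9 fully open, leaning the other way, its tip 0.22 m above the bench. An over-centre spring presses it shut below 0.9 rad (3 to 4 N to lift at the grip) and swings it fully open by itself beyond 0.9 rad.
- workpiece: the drilled wooden rail in the jig: 45 (its x) x 105 (its y) x 24 mm, origin at the centre of its underside, z up, two 8 mm holes in its top. It lies on the carriage, axes along the jig's, against 8 mm steel pins 18 mm high: two at its far long side, 40 mm either way from its middle, and one at its end towards the bridge. Its long sides are free round the middle.
- tray: low wooden tray, fixed: 206 mm (its x) by 166 mm (its y), walls 6 mm thick and 22 mm high, floor 6 mm above the bench; origin at the centre of its underside on the bench. The finished rail lies in its half of negative x, the half of positive x is free.
- finished_piece: a finished rail, the same as the one in the jig (45 x 105 x 24 mm, origin at the centre of its underside), lying in the tray; bystander.
- blank: undrilled hardwood blank, 45 x 105 x 24 mm, lying on the bench; bystander.
- try_square: try square lying on the bench, walnut stock and steel blade, 110 x 167 x 19 mm; bystander.

How it is judged:
On the way, in this order (a step that is already met when the one before it is completed fails the run):
1. the lock bolt is drawn back (value of joint lock_bolt above 0.017 m), for 0.1 s.
2. the carriage is slid out to its end (value of joint carriage above 0.12 m), for 0.1 s.
3. the clamp arm stands open (value of joint clamp_arm above 1.6 rad), for 0.2 s.
4. the rail is lifted clear of the carriage and its pins (z of workpiece in the frame of jig above 0.052 m), for 0.02 s.
5. the rail is set down on the tray's floor from the fingers, not dropped (z of workpiece in the frame of tray below 0.016 m and contact force between workpiece and the fingers above 0.3 N and horizontal distance between workpiece and tray below 0.1 m), for 0.02 s.
At the end, for the whole second after the job is handed in: the rail lies flat (within 0.1 rad, drilled side up) and at rest on the tray's floor beside the finished rail; the lock bolt is drawn at least 17 of its 22 mm, the carriage is out at least 115 of its 130 mm, the clamp arm stands open beyond 1.6 rad (z of workpiece in the frame of tray between 0.002 and 0.01 m and x of workpiece in the frame of tray between -0.03 and 0.085 m and y of workpiece in the frame of tray between -0.065 and 0.065 m and angle between workpiece's own z axis and vertical below 0.1 rad and linear speed of workpiece below 0.02 m/s and value of joint lock_bolt above 0.017 m and value of joint carriage above 0.115 m and value of joint clamp_arm above 1.6 rad); the robot touches nothing.
It fails at once if the finished rail in the tray is moved by more than 15 mm (distance of finished_piece from where it was at the start of the episode above 0.015 m).
It fails at once if the blank is moved by more than 15 mm (distance of blank from where it was at the start of the episode above 0.015 m).
It fails at once if the try square is moved by more than 15 mm (distance of try_square from where it was at the start of the episode above 0.015 m).
It also fails if it takes over 67 s, if anything falls off the work surface, if the arm or the gripper's body presses on something with over 40 N, if the wrist force passes 120 N, or if a joint passes its speed limit or range.

## Working session

There is one attempt and no reset: what is moved stays moved. The work goes in short steps, Python scripts to look and compute and a tool call to move; the robot and the scene stay as the last step left them, time stands still between calls to the robot, and variables do not carry over. Pictures are saved under pics/ and viewed, at most 10 in all, crops included, and the job is handed in when it is done.

Besides the shell and the picture viewer there is one more tool, called after "Emit:" as a command line: name --argument value ..., lists and objects as JSON in quotes. arm_command: Moves the arm, as the interface text tells. Its arguments: {"type":"object","properties":{"targets":{"type":"array","items":{"type":"array","items":{"type":"array","items":{"type":"number"}}}},"jaw":{"type":"number"},"newtons":{"type":"number"}},"required":["targets"]}

```bash
mkdir -p pics; cat > h.py <<'E'
import numpy as np, cv2
from scipy.spatial.transform import Rotation as R
from cell import arm
def grab(n):
    s=arm.observe(); im=arm.get_image(n)
    if n=="wrist":
        T=np.eye(4); T[:3,:3]=R.from_rotvec(s["ee_rot"]).as_matrix(); T[:3,3]=s["position"]
        T=T@np.array(im["T_tool_cam"]); im["P"],im["M"]=T[:3,3],T[:3,:3]
    else:
        r=np.array(im["rotation"],float); im["P"]=np.array(im["xyz"],float)
        im["M"]=r if r.shape==(3,3) else R.from_rotvec(r).as_matrix()
    return im
def K(im): return np.array([[im["fx"],0,im["cx"]],[0,im["fy"],im["cy"]],[0,0,1.]])
def rays(im,px):
    u=cv2.undistortPoints(np.array(px,float).reshape(-1,1,2),K(im),np.array(im["dist"],float)).reshape(-1,2)
    return np.c_[u,np.ones(len(u))]@im["M"].T
def onplane(im,px,z):
    d=rays(im,px); return im["P"]+d*((z-im["P"][2])/d[:,2])[:,None]
def depth(im,px):
    z=np.array([im["z_map"][int(round(v)),int(round(u))] for u,v in px]); return im["P"]+rays(im,px)*z[:,None]
def cloud(im):
    h,w=im["z_map"].shape; vv,uu=np.mgrid[:h,:w]
    p=im["P"]+rays(im,np.c_[uu.ravel(),vv.ravel()])*im["z_map"].reshape(-1,1)
    return p.reshape(h,w,3)
def save(im,f): cv2.imwrite("pics/"+f,im["pixels"][:,:,::-1])
E
python3 - <<'E'
from h import *
print(arm.observe())
for n in("scene","side","wrist"):
    im=grab(n); save(im,n+"0.png"); np.savez(""+n+"0.npz",**im); print(n,im["P"],im["M"].round(3).tolist(),im["fx"],im["dist"])
E
```

```text
{'clock': 0.0, 'joints': array([ 1.17337283,  0.43521479,  0.02496501,  1.57411449, -0.01157614,
        1.13397228, -0.07509936]), 'dq': array([-1.42625111e-03,  1.14891569e-04,  1.27499275e-03, -6.34680808e-04,
       -1.08284081e-03,  1.07117577e-04,  7.70930453e-05]), 'joint_efforts': array([ 3.71681199e-04, -6.67859101e+01,  9.85175259e-01, -3.14462364e+01,
       -6.04624534e-02,  4.29386110e-02,  1.71250563e-04]), 'position': array([ 0.18141121, -0.59758841,  0.24494322]), 'ee_rot': array([-3.10603328e+00, -4.61128827e-01,  6.07681084e-04]), 'force': array([ 0.10979731, -0.44489772, -0.2787292 ]), 'ft_torque': array([-0.05482934,  0.01246477, -0.01410753]), 'gripper_force': 0.0, 'width': 1.0018710551191432}
scene [-0.34845998  0.56286013  0.64224719] [[-0.579, -0.382, 0.72], [-0.815, 0.292, -0.5], [-0.019, -0.877, -0.481]] 417.8786034917499 [0.0301646 0.        0.        0.        0.       ]
side [0.15955625 0.74388164 0.79422192] [[-0.911, -0.288, 0.294], [-0.411, 0.615, -0.672], [0.013, -0.734, -0.679]] 387.34547651480204 [-0.02705852  0.          0.          0.          0.        ]
wrist [ 0.25753414 -0.57407959  0.38506211] [[0.291, -0.913, -0.286], [-0.957, -0.278, -0.085], [-0.002, 0.298, -0.955]] 288.86755253759645 [-0.00293405  0.          0.          0.          0.        ]
```

View pics/scene0.png

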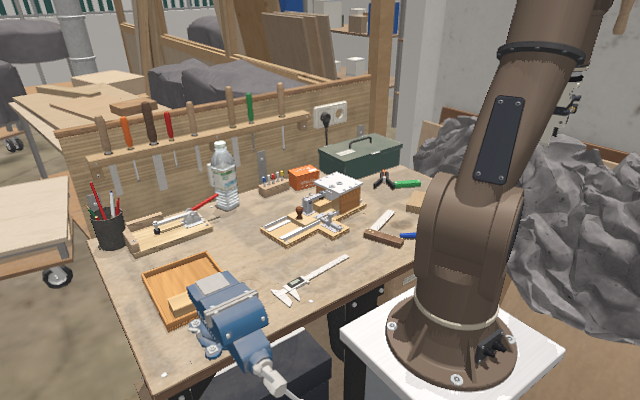

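View pics/side0.png

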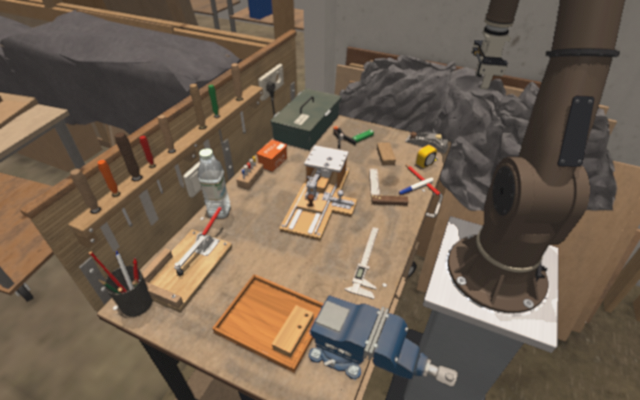

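The scene view shows the jig at (320,210), with the bridge at (340,190) and the base towards the viewer. In the side view the jig is at (320,195) and the tray at (270,320). The finished rail is at (293,330), with a vice right next to it. The try square is at (385,190) and the blank at about (385,152). I'll zoom in on the jig.

```bash
python3 - <<'E'
from h import *
a=cv2.imread("pics/side0.png")[140:245,265:405]; b=cv2.imread("pics/scene0.png")[160:260,250:390]
a=cv2.resize(a,None,fx=4,fy=4,interpolation=2)[:300*2]; b=cv2.resize(b,None,fx=4,fy=4,interpolation=2)
cv2.imwrite("pics/sz.png",a); cv2.imwrite("pics/cz.png",b)
im=dict(np.load("side0.npz"))
px=[(257,280),(325,306),(290,365),(217,325),(301,308),(275,350),(325,150)]
print(depth(im,px).round(3)); print(onplane(im,px,0.022).round(3))
E
```

```text
[[ 0.542  0.281  0.001]
 [ 0.331  0.341  0.108]
 [ 0.361  0.446  0.02 ]
 [ 0.55   0.433  0.019]
 [ 0.398  0.322  0.029]
 [ 0.409  0.425  0.007]
 [ 0.571 -0.193  0.085]]
[[ 0.532  0.293  0.022]
 [ 0.353  0.29   0.022]
 [ 0.36   0.446  0.022]
 [ 0.548  0.434  0.022]
 [ 0.4    0.318  0.022]
 [ 0.404  0.431  0.022]
 [ 0.608 -0.276  0.022]]
```

View pics/sz.png

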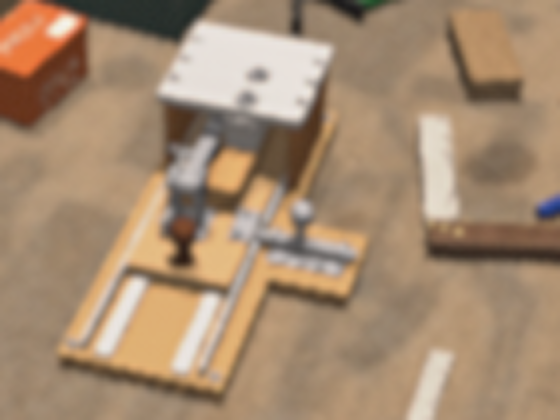

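```bash
python3 - <<'E'
from h import *
im=dict(np.load("side0.npz"))
px=np.array([(60,358),(222,393),(200,25),(160,95),(300,122),(332,45)])/4+[265,140]
J=np.array([(60,200,15),(-60,200,15),(56,-108,92),(56,-8,92),(-56,-8,92),(-56,-108,92)])/1e3
W=np.array([onplane(im,[p],j[2])[0] for p,j in zip(px,J)])
z=lambda a:a[:,0]+1j*a[:,1]
w,j=z(W),z(J); q=(w-w.mean())@np.conj(j-j.mean()); c=q/abs(q); t=w.mean()-c*j.mean()
print("jig",t,"yaw",np.angle(c)); print("res",np.abs(w-c*j-t).round(4))
print(depth(im,px).round(3))
k=np.array([(302,208),(181,228)])/4+[265,140]
for p,h in zip(k,(.056,.063)):
    P=onplane(im,[p],h)[0]; v=(P[0]+1j*P[1]-t)/c; print(P,"jig:",v)
# tray
C=cloud(im); hsv=cv2.cvtColor(im["pixels"],cv2.COLOR_RGB2HSV)
# finished rail top z~.03 and tray walls .022
for lo,hi,reg in((.026,.035,(slice(295,365),slice(240,325))),(.018,.025,(slice(270,370),slice(205,330)))):
    s=C[reg]; m=(s[...,2]>lo)&(s[...,2]<hi); p=s[m][:,:2].astype(np.float32)*1000
    print(len(p),cv2.minAreaRect(p))
E
```

```text
jig (0.5373334616278835-0.0914480312257411j) yaw 0.13961286041744372
res [0.0019 0.0023 0.0032 0.0018 0.0012 0.0035]
[[ 0.573  0.107  0.004]
 [ 0.457  0.089  0.004]
 [ 0.608 -0.195  0.088]
 [ 0.597 -0.101  0.085]
 [ 0.49  -0.123  0.078]
 [ 0.546 -0.339 -0.004]]
[ 0.46013594 -0.05684722  0.056     ] jig: (-0.07163134547868502+0.0450069274691413j)
[0.52678221 0.00734305 0.063     ] jig: (0.003299156913107923+0.09929814610168475j)
918 ((357.8868713378906, 372.0481262207031), (118.92259979248047, 108.06092834472656), 1.6141812801361084)
801 ((480.3385009765625, 363.0131530761719), (167.41879272460938, 374.07049560546875), 88.58984375)
```

```bash
cat >> h.py <<'E'
Tj=np.array([.5373,-.0914]); YJ=.1396
def j2w(x,y,z): c,s=np.cos(YJ),np.sin(YJ); return np.array([Tj[0]+c*x-s*y,Tj[1]+s*x+c*y,z])
def w2j(p): c,s=np.cos(YJ),np.sin(YJ); d=np.array(p[:2])-Tj; return np.array([c*d[0]+s*d[1],-s*d[0]+c*d[1],p[2]])
def Rdown(psi): return R.from_matrix(np.array([[np.cos(psi),np.sin(psi),0],[np.sin(psi),-np.cos(psi),0],[0,0,-1.]]))
def plan(p,psi,n):
    """constant tool twist: n rows for moving from the present pose to p, tool x at yaw psi"""
    s=arm.observe(); R0=R.from_rotvec(s["ee_rot"]); R1=Rdown(psi); d=(R0.inv()*R1).as_rotvec()/n
    dp=(np.array(p)-s["position"])/n; rows=[]
    for i in range(n):
        Rc=R0*R.from_rotvec(d*i); rows.append([*Rc.inv().apply(dp).round(4),*d.round(4)])
    for r in rows: print([float(v) for v in r],end=",\n")
E
python3 - <<'E'
from h import *
print(j2w(-.072,.045,.13)); plan(j2w(-.072,.045,.13),YJ+np.pi/2,16)
im=dict(np.load("side0.npz")); C=cloud(im)[140:245,265:405].reshape(-1,3)
q=np.array([w2j(p) for p in C]); 
for y in range(0,130,10):
    m=(abs(q[:,0])<.03)&(abs(q[:,1]-y/1e3)<.006); print(y,q[m][:,2].max().round(3) if m.any() else None,end="; ")
m=dict(np.load("side0.npz"))["z_map"]
E
```

```text
[ 0.45973882 -0.05685636  0.13      ]
[0.0265, -0.0273, 0.0072, -0.0001, -0.0, -0.0885],
[0.0288, -0.0248, 0.0072, -0.0001, -0.0, -0.0885],
[0.0309, -0.0222, 0.0072, -0.0001, -0.0, -0.0885],
[0.0327, -0.0194, 0.0072, -0.0001, -0.0, -0.0885],
[0.0343, -0.0164, 0.0072, -0.0001, -0.0, -0.0885],
[0.0356, -0.0133, 0.0072, -0.0001, -0.0, -0.0885],
[0.0366, -0.0101, 0.0072, -0.0001, -0.0, -0.0885],
[0.0374, -0.0069, 0.0072, -0.0001, -0.0, -0.0885],
[0.0379, -0.0035, 0.0072, -0.0001, -0.0, -0.0885],
[0.038, -0.0002, 0.0072, -0.0001, -0.0, -0.0885],
[0.0379, 0.0032, 0.0072, -0.0001, -0.0, -0.0885],
[0.0375, 0.0065, 0.0072, -0.0001, -0.0, -0.0885],
[0.0367, 0.0098, 0.0072, -0.0001, -0.0, -0.0885],
[0.0357, 0.013, 0.0072, -0.0001, -0.0, -0.0885],
[0.0344, 0.0161, 0.0072, -0.0001, -0.0, -0.0885],
[0.0329, 0.0191, 0.0072, -0.0001, -0.0, -0.0885],
0 0.078; 10 0.076; 20 0.073; 30 0.074; 40 0.077; 50 0.078; 60 0.076; 70 0.075; 80 0.049; 90 0.066; 100 0.067; 110 0.063; 120 0.02;
```

Emit:
arm_command --targets '[[[0.0265, -0.0273, 0.005, 0, 0, -0.0885], [0.0288, -0.0248, 0.005, 0, 0, -0.0885], [0.0309, -0.0222, 0.005, 0, 0, -0.0885], [0.0327, -0.0194, 0.005, 0, 0, -0.0885], [0.0343, -0.0164, 0.005, 0, 0, -0.0885], [0.0356, -0.0133, 0.005, 0, 0, -0.0885], [0.0366, -0.0101, 0.005, 0, 0, -0.0885], [0.0374, -0.0069, 0.005, 0, 0, -0.0885], [0.0379, -0.0035, 0.005, 0, 0, -0.0885], [0.038, -0.0002, 0.005, 0, 0, -0.0885]]]' --jaw 0.05 --newtons 20

```text
clock: 1.4
position: [0.356, -0.2589, 0.1956]
ee_rot: [2.608, 1.751, -0.0]
force: [0.2, 0.1, -0.9]
width: 0.543
gripper_force: 0.0
```

Emit:
arm_command --targets '[[[0.0379, 0.0032, 0.006, 0, 0, -0.0885], [0.0375, 0.0065, 0.006, 0, 0, -0.0885], [0.0367, 0.0098, 0.006, 0, 0, -0.0885], [0.0357, 0.013, 0.006, 0, 0, -0.0885], [0.0344, 0.0161, 0.006, 0, 0, -0.0885], [0.0329, 0.0191, 0.006, 0, 0, -0.0885], [0, 0, 0, 0, 0, 0], [0, 0, 0, 0, 0, 0]]]'

```text
clock: 2.4
position: [0.4595, -0.0577, 0.1595]
ee_rot: [-2.061, -2.37, 0.001]
force: [-0.4, -1.3, 0.6]
width: 0.544
gripper_force: 0.0
```

```bash
python3 - <<'E'
from h import *
s=arm.observe(); print(s["clock"],s["joints"].round(2)); im=grab("wrist"); save(im,"w1.png"); np.savez("w1.npz",**im)
plan(j2w(-.072,.045,.055),YJ+np.pi/2,4)
E
```

```text
2.4 [ 0.44  0.33 -0.53  2.03  0.22  0.84 -0.08]
[0.0003, 0.0001, 0.0262, -0.0002, 0.0001, -0.0003],
[0.0003, 0.0001, 0.0262, -0.0002, 0.0001, -0.0003],
[0.0003, 0.0001, 0.0262, -0.0002, 0.0001, -0.0003],
[0.0003, 0.0001, 0.0262, -0.0002, 0.0001, -0.0003],
```

View pics/w1.png

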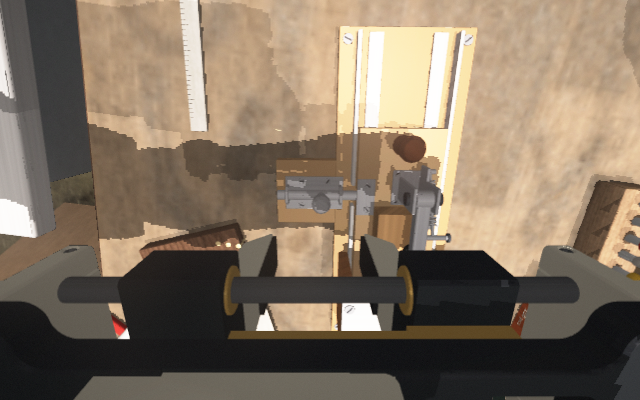

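The wrist view shows the bolt knob at (321,203), the carriage knob at (409,147), the clamp hinge near (420,190) and the base-end corners at (342,28) and (476,28). I'll compute positions from these.

```bash
python3 - <<'E'
from h import *
im=dict(np.load("w1.npz"))
for px,z in(((321,203),.058),((409,145),.064),((342,28),.015),((476,28),.015),((215,245),.015)):
    P=onplane(im,[px],z)[0]; print(px,P.round(4),w2j(P).round(4),depth(im,[px])[0].round(3))
E
```

```text
(321, 203) [ 0.4601 -0.0538  0.058 ] [-0.0712  0.0479  0.058 ] [ 0.46  -0.053  0.061]
(409, 145) [0.5231 0.0065 0.064 ] [-0.0005  0.099   0.064 ] [0.522 0.007 0.067]
(342, 28) [0.4579 0.0935 0.015 ] [-0.0529  0.1942  0.015 ] [0.458 0.093 0.015]
(476, 28) [0.5734 0.1098 0.015 ] [0.0638 0.1942 0.015 ] [0.573 0.11  0.016]
(215, 245) [ 0.3554 -0.1308  0.015 ] [-0.1856 -0.0137  0.015 ] [ 0.357 -0.128  0.02 ]
```

Emit:
arm_command --targets '[[[0.0008, 0.0003, 0.03, 0, 0, 0], [0.0008, 0, 0.03, 0, 0, 0], [0.0008, 0, 0.025, 0, 0, 0], [0, 0, 0.014, 0, 0, 0], [0, 0, 0.005, 0, 0, 0], [0, 0, 0, 0, 0, 0]]]'

```text
clock: 3.2
position: [0.4601, -0.055, 0.056]
ee_rot: [2.061, 2.37, 0.0]
force: [-0.6, -0.5, -0.0]
width: 0.547
gripper_force: 0.0
```

Emit:
arm_command --targets '[[[0, 0, 0, 0, 0, 0], [0, 0, 0, 0, 0, 0], [0, 0, 0, 0, 0, 0], [0, 0, 0, 0, 0, 0]]]' --jaw 0.0 --newtons 20

```text
clock: 3.7
position: [0.4603, -0.0548, 0.0559]
ee_rot: [2.06, 2.371, 0.001]
force: [0.5, -0.1, 0.2]
width: 0.169
gripper_force: 20.0
```

Emit:
arm_command --targets '[[[0, -0.005, 0, 0, 0, 0], [0, -0.006, 0, 0, 0, 0], [0, -0.006, 0, 0, 0, 0], [0, -0.005, 0, 0, 0, 0], [0, -0.002, 0, 0, 0, 0], [0, 0, 0, 0, 0, 0], [0, 0, 0, 0, 0, 0]]]'

```text
clock: 4.58
position: [0.442, -0.0573, 0.0564]
ee_rot: [2.056, 2.367, 0.014]
force: [22.4, 1.8, -20.5]
width: 0.164
gripper_force: 20.0
```

Emit:
arm_command --targets '[[[0, 0, 0, 0, 0, 0], [0, 0, 0, 0, 0, 0], [0, 0, 0, 0, 0, 0], [0, 0, -0.03, 0, 0, 0], [0, 0, -0.04, 0, 0, 0], [0, 0, -0.034, 0, 0, 0], [0, 0, 0, 0, 0, 0]]]' --jaw 0.05

```text
clock: 5.45
position: [0.4367, -0.0584, 0.1616]
ee_rot: [2.059, 2.368, 0.002]
force: [0.2, -0.5, 0.6]
width: 0.542
gripper_force: 0.0
```

```bash
python3 - <<'E'
from h import *
im=grab("wrist"); save(im,"w2.png"); np.savez("w2.npz",**im)
cv2.imwrite("pics/w2c.png",cv2.resize(im["pixels"][100:250,240:480,::-1],None,fx=3,fy=3))
E
```

```text
(no output)
```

View pics/w2c.png

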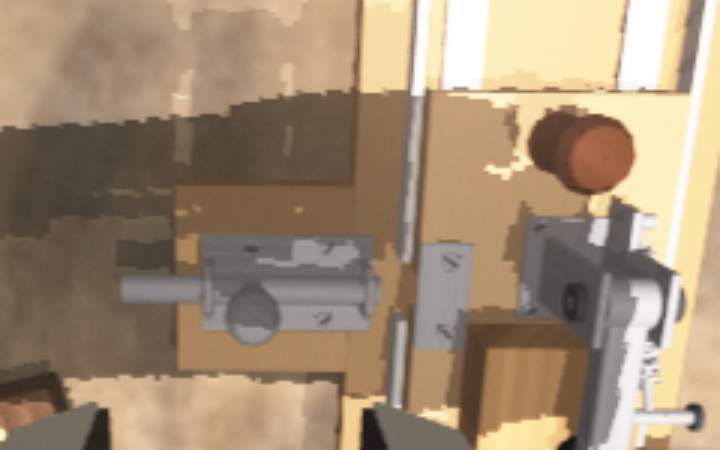

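The crop shows the bolt drawn back against its left strap, with its nose clear of the carriage. The bolt knob is at about (324,204) and the carriage knob top at about (441,151) in the full image.

```bash
python3 - <<'E'
from h import *
im=dict(np.load("w2.npz"))
for px,z in(((324,204),.06),((440.7,150.7),.066)):
    P=onplane(im,[px],z)[0]; print(px,P.round(4),w2j(P).round(4),depth(im,[px])[0].round(3))
p=P.copy(); p[2]=.13; plan(p,YJ+np.pi/2,4)
E
```

```text
(324, 204) [ 0.4405 -0.0552  0.06  ] [-0.0908  0.0493  0.06  ] [ 0.44  -0.055  0.062]
(440.7, 150.7) [0.5274 0.0049 0.066 ] [0.0036 0.0967 0.066 ] [0.527 0.005 0.066]
[0.0125, 0.0248, 0.0076, 0.0002, 0.0003, -0.0001],
[0.0125, 0.0248, 0.0076, 0.0002, 0.0003, -0.0001],
[0.0125, 0.0248, 0.0076, 0.0002, 0.0003, -0.0001],
[0.0125, 0.0248, 0.0076, 0.0002, 0.0003, -0.0001],
```

Emit:
arm_command --targets '[[[0.0128, 0.0248, 0, 0, 0, 0], [0.0128, 0.0248, 0, 0, 0, 0], [0.0128, 0.0248, 0, 0, 0, 0], [0.0128, 0.0248, 0.015, 0, 0, 0], [0, 0, 0.03, 0, 0, 0], [0, 0, 0.03, 0, 0, 0], [0, 0, 0.022, 0, 0, 0], [0, 0, 0.007, 0, 0, 0], [0, 0, 0, 0, 0, 0]]]' --jaw 0.05

```text
clock: 6.62
position: [0.5265, 0.0065, 0.055]
ee_rot: [-2.059, -2.371, 0.002]
force: [0.8, 0.1, 0.4]
width: 0.542
gripper_force: 0.0
```

Emit:
arm_command --targets '[[[0, 0, 0, 0, 0, 0], [0, 0, 0, 0, 0, 0], [0, 0, 0, 0, 0, 0], [0, 0, 0, 0, 0, 0]]]' --jaw 0.0 --newtons 25

```text
clock: 7.12
position: [0.5287, 0.0065, 0.0563]
ee_rot: [2.06, 2.37, 0.004]
force: [4.7, -0.1, -1.0]
width: 0.226
gripper_force: 25.0
```

Emit:
arm_command --targets '[[[0.008, 0.002, 0, 0, 0, 0], [0.014, 0, 0, 0, 0, 0], [0.016, 0, 0, 0, 0, 0], [0.016, 0, 0, 0, 0, 0], [0.016, 0, 0, 0, 0, 0], [0.016, 0, 0, 0, 0, 0], [0.016, 0, 0, 0, 0, 0], [0.014, 0, 0, 0, 0, 0], [0.01, 0, 0, 0, 0, 0], [0.006, 0, 0, 0, 0, 0]]]'

```text
clock: 8.38
position: [0.5118, 0.1359, 0.056]
ee_rot: [2.06, 2.368, -0.002]
force: [7.2, -19.5, 10.7]
width: 0.222
gripper_force: 25.0
```

Emit:
arm_command --targets '[[[0.001, 0, 0, 0, 0, 0], [0, 0, 0, 0, 0, 0]]]'

```text
clock: 8.62
position: [0.5118, 0.1357, 0.0561]
ee_rot: [2.062, 2.366, -0.003]
force: [4.4, -10.4, 10.0]
width: 0.226
gripper_force: 25.0
```

Emit:
arm_command --targets '[[[0, 0, 0, 0, 0, 0], [0, 0, 0, 0, 0, 0], [0, 0, -0.03, 0, 0, 0], [0, 0, -0.04, 0, 0, 0], [-0.035, 0, -0.035, 0, 0, 0], [-0.05, 0, -0.005, 0, 0, 0], [-0.055, 0, 0, 0, 0, 0], [-0.055, 0, 0, 0, 0, 0], [-0.035, 0, 0, 0, 0, 0], [0, 0, 0, 0, 0, 0]]]' --jaw 0.05

```text
clock: 9.88
position: [0.5422, -0.0922, 0.1649]
ee_rot: [-2.066, -2.366, 0.002]
force: [0.0, 0.5, -1.1]
width: 0.548
gripper_force: 0.0
```

```bash
python3 - <<'E'
from h import *
im=grab("wrist"); save(im,"w3.png"); np.savez("w3.npz",**im); s=arm.observe(); print(s["position"],w2j(s["position"]))
E
```

```text
[ 0.54214577 -0.08982017  0.16507956] [0.00501845 0.00089019 0.16507956]
```

View pics/w3.png

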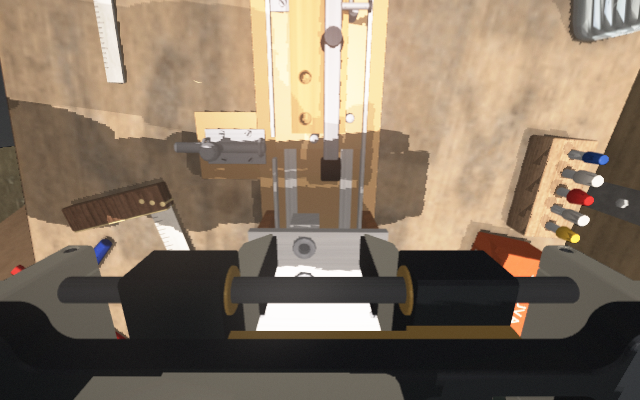

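The wrist view shows the clamp arm down column ~332, with the black grip at (331,170). The rail's holes are at (305,77) and (305,118), and the pin is near (313,138).

```bash
python3 - <<'E'
from h import *
im=dict(np.load("w3.npz"))
g=cv2.cvtColor(im["pixels"],cv2.COLOR_RGB2GRAY); C=cloud(im)
for px,z in(((331,170),.075),((322,170),.068),((341,170),.068),((331,159),.076),((332,36),.075),((305,77),.054),((305,118),.054)):
    P=onplane(im,[px],z)[0]; print(px,P.round(4),w2j(P).round(4),depth(im,[px])[0].round(3))
h=C[...,2]; sub=C[150:195,315:350].reshape(-1,3); sub=sub[(sub[:,2]>.06)]
q=np.array([w2j(p) for p in sub]); print(q.min(0),q.max(0))
for r in (60,90,105): # rail edges by row
    row=np.array([w2j(p) for p in C[r,255:390]]); m=(row[:,2]>.049)&(row[:,2]<.059); print(r,row[m][0],row[m][-1])
P=j2w(0,0,0)
E
```

```text
(331, 170) [ 0.5463 -0.0559  0.075 ] [0.0138 0.0339 0.075 ] [ 0.546 -0.055  0.078]
(322, 170) [ 0.5393 -0.0583  0.068 ] [0.0066 0.0325 0.068 ] [ 0.539 -0.056  0.078]
(341, 170) [ 0.555  -0.0562  0.068 ] [0.0224 0.0324 0.068 ] [ 0.56  -0.065  0.019]
(331, 159) [ 0.5449 -0.047   0.076 ] [0.0137 0.0429 0.076 ] [ 0.545 -0.047  0.074]
(332, 36) [0.5327 0.0394 0.075 ] [0.0136 0.1302 0.075 ] [0.533 0.039 0.078]
(305, 77) [0.5158 0.0122 0.054 ] [-0.0069  0.1055  0.054 ] [0.515 0.014 0.039]
(305, 118) [ 0.5197 -0.0193  0.054 ] [-0.0074  0.0738  0.054 ] [ 0.519 -0.02   0.04 ]
[0.00401967 0.02421651 0.06820466] [0.02120959 0.07980144 0.30492266]
60 [-0.01774191  0.11805684  0.05379715] [0.02564356 0.11762287 0.05536691]
90 [-0.01838129  0.09576815  0.05454698] [0.02617879 0.09552161 0.055402  ]
105 [-0.01784021  0.08417799  0.05552107] [0.02573234 0.08401458 0.0543348 ]
```

Emit:
arm_command --targets '[[[0.014, 0.005, 0.02, 0, 0, 0], [0.014, 0.004, 0.03, 0, 0, 0], [0, 0, 0.025, 0, 0, 0], [0, 0, 0.013, 0, 0, 0], [0, 0, 0, 0, 0, 0]]]' --jaw 0.04

```text
clock: 10.55
position: [0.5471, -0.0594, 0.0772]
ee_rot: [-2.058, -2.371, 0.001]
force: [0.8, 0.1, -0.8]
width: 0.432
gripper_force: 0.0
```

Emit:
arm_command --targets '[[[0, 0, 0, 0, 0, 0], [0, 0, 0, 0, 0, 0], [0, 0, 0, 0, 0, 0], [0, 0, 0, 0, 0, 0]]]' --jaw 0.0 --newtons 30

```text
clock: 11.05
position: [0.5479, -0.0606, 0.0782]
ee_rot: [2.061, 2.37, 0.0]
force: [-1.2, -0.8, 4.9]
width: 0.17
gripper_force: 30.0
```

Emit:
arm_command --targets '[[[0.0008, 0, -0.0152, 0, 0, 0], [0.0023, 0, -0.015, 0, 0, 0], [0.0038, 0, -0.0147, 0, 0, 0], [0.0052, 0, -0.0143, 0, 0, 0], [0.0066, 0, -0.0137, 0, 0, 0], [0.0079, 0, -0.013, 0, 0, 0], [0.0092, 0, -0.0121, 0, 0, 0], [0.0104, 0, -0.0111, 0, 0, 0], [0.0114, 0, -0.01, 0, 0, 0], [0.0124, 0, -0.0088, 0, 0, 0]]]'

```text
clock: 12.3
position: [0.5384, 0.0094, 0.2067]
ee_rot: [2.06, 2.37, 0.001]
force: [4.7, -1.7, 0.2]
width: 0.169
gripper_force: 30.0
```

Emit:
arm_command --targets '[[[0.0132, 0, -0.0076, 0, 0, 0], [0.007, 0, -0.0035, 0, 0, 0], [0, 0, 0, 0, 0, 0]]]'

```text
clock: 12.68
position: [0.5357, 0.0298, 0.2177]
ee_rot: [2.059, 2.371, 0.002]
force: [3.7, -3.6, 5.9]
width: 0.176
gripper_force: 30.0
```

Emit:
arm_command --targets '[[[0, 0, 0, 0, 0, 0], [0, 0, 0, 0, 0, 0], [0, 0, 0, 0, 0, 0], [0, 0, 0, 0, 0, 0], [0, 0, 0, 0, 0, 0], [-0.02, -0.005, 0, 0, 0, 0], [-0.03, -0.005, 0, 0, 0, 0], [-0.02, 0, 0.01, 0, 0, 0], [0, 0, 0, 0, 0, 0]]]' --jaw 0.07

```text
clock: 13.8
position: [0.5346, -0.0435, 0.2055]
ee_rot: [-2.064, -2.367, 0.002]
force: [0.0, -0.3, -0.1]
width: 0.761
gripper_force: 0.0
```

```bash
python3 - <<'E'
from h import *
im=grab("wrist"); np.savez("w4.npz",**im); s=arm.observe(); print(s["clock"],s["position"],w2j(s["position"]))
a=grab("side"); np.savez("s4.npz",**a)
big=np.zeros((600,800,3),np.uint8); big[:300,:480]=cv2.resize(im["pixels"][:,:,::-1],(480,300))
big[300:,:]=cv2.resize(a["pixels"][250:370,165:485,::-1],None,fx=2.5,fy=2.5)[:300]
big[:300,480:]=cv2.resize(a["pixels"][120:240,256:384,::-1],None,fx=2.5,fy=2.5); cv2.imwrite("pics/m4.png",big)
C=cloud(im); m=(C[...,2]>.049)&(C[...,2]<.059); m=m.astype(np.uint8)
n,l,st,ce=cv2.connectedComponentsWithStats(m)
for i in range(1,n):
    if st[i,4]>800: p=np.array([w2j(q) for q in C[l==i]])[:,:2].astype(np.float32)*1e3; print(st[i],cv2.minAreaRect(p),p.min(0),p.max(0))
C=cloud(a); s=C[270:370,205:330]
for lo,hi in((.026,.034),):
    m=((s[...,2]>lo)&(s[...,2]<hi)).astype(np.uint8); n,l,st,ce=cv2.connectedComponentsWithStats(m)
    for i in range(1,n):
        if st[i,4]>150: print("fin",st[i],cv2.minAreaRect(s[l==i][:,:2].astype(np.float32)*1e3))
E
```

```text
13.85 [ 0.53476179 -0.04182451  0.20598357] [0.00438477 0.04944639 0.20598357]
[ 296   69   57  118 5064] ((8.133110046386719, 109.36245727539062), (113.12104797363281, 53.027164459228516), 89.53059387207031) [-18.488039  52.87374 ] [ 35.014194 165.93523 ]
[595 164  45 100 913] ((325.5041809082031, 20.768550872802734), (111.3618392944336, 7.832746505737305), 81.24002075195312) [314.28625  -34.812477] [334.7195   75.82326]
fin [ 67  35  41  48 904] ((393.3018493652344, 372.7132263183594), (106.32511138916016, 46.18611526489258), 88.32483673095703)
```

View pics/m4.png

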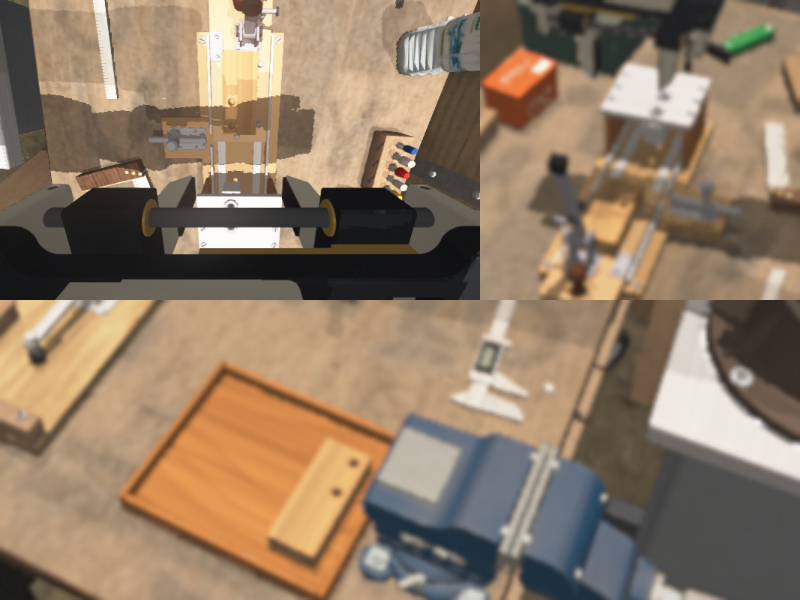

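The wrist tile shows the clamp open, leaning over the knob, with the rail free. The side tile shows the tray corners at zoom pixels (224,363), (122,495) and (325,598), and the finished rail next to the vice. Next I'll get the tray pose.

```bash
python3 - <<'E'
from h import *
a=dict(np.load("s4.npz")); C=cloud(a)
px=np.array([(224,363),(122,495),(325,598)],float); px=np.c_[165+px[:,0]/2.5,250+(px[:,1]-300)/2.5]
W=onplane(a,px,.022); print(W.round(3),np.linalg.norm(W[0]-W[1]),np.linalg.norm(W[1]-W[2]))
c=(W[0]+W[2])/2; ux=(W[1]-W[2]); ux/=np.linalg.norm(ux); print("centre",c.round(3),"yaw",np.arctan2(ux[1],ux[0]))
P=C.reshape(-1,3); P=P[(P[:,0]>.3)&(P[:,0]<.66)&(P[:,1]>.15)&(P[:,1]<.56)&(P[:,2]>.05)&(P[:,2]<.4)]
H,_,_=np.histogram2d(P[:,0],P[:,1],bins=[np.arange(.3,.67,.03),np.arange(.15,.57,.03)])
from scipy.stats import binned_statistic_2d as b
print(np.nan_to_num(b(P[:,0],P[:,1],P[:,2]*1000,'max',bins=[np.arange(.3,.67,.03),np.arange(.15,.57,.03)])[0]).astype(int))
plan(j2w(.004,.090,.075),YJ-.004+np.pi/2,5)
print(dict(np.load("w4.npz"))["T_tool_cam"].round(3))
E
```

```text
[[0.545 0.283 0.022]
 [0.55  0.443 0.022]
 [0.347 0.45  0.022]] 0.1595736110010816 0.2031708401663579
centre [0.446 0.367 0.022] yaw -0.03306797373308121
[[  0   0   0   0   0 110 111 112 107   0   0   0   0]
 [  0   0   0   0   0 109 110 110 105   0   0   0   0]
 [  0   0   0   0   0   0   0   0   0   0   0   0   0]
 [  0   0   0   0   0   0   0   0   0   0   0   0   0]
 [  0   0   0   0   0   0   0   0   0   0   0   0   0]
 [  0   0   0   0   0   0   0   0   0   0   0   0   0]
 [  0   0   0   0   0   0   0   0   0   0   0   0   0]
 [218   0   0   0   0   0   0   0   0   0   0   0   0]
 [  0   0   0   0   0   0   0   0   0   0   0   0   0]
 [  0   0   0   0   0   0   0   0   0   0   0   0   0]
 [  0   0   0   0   0   0   0   0   0   0   0   0   0]
 [  0   0   0   0   0   0   0   0   0   0   0   0   0]]
[0.0079, -0.0001, 0.0263, -0.0001, -0.0002, 0.0009],
[0.0079, -0.0001, 0.0263, -0.0001, -0.0002, 0.0009],
[0.0079, -0.0001, 0.0263, -0.0001, -0.0002, 0.0009],
[0.0079, -0.0001, 0.0263, -0.0001, -0.0002, 0.0009],
[0.0079, -0.0002, 0.0263, -0.0001, -0.0002, 0.0009],
[[ 0.    -0.955 -0.297  0.081]
 [ 1.     0.    -0.    -0.001]
 [ 0.    -0.297  0.955 -0.14 ]
 [ 0.     0.     0.     1.   ]]
```

Emit:
arm_command --targets '[[[0.0132, 0, 0.026, 0, 0, 0], [0.0132, 0, 0.028, 0, 0, 0], [0.0132, 0, 0.03, 0, 0, 0], [0, 0, 0.03, 0, 0, 0], [0, 0, 0.022, 0, 0, 0], [0, 0, 0.013, 0, 0, 0], [0, 0, 0.005, 0, 0, 0], [0, 0, 0, 0, 0, 0]]]' --jaw 0.07

```text
clock: 14.9
position: [0.5297, -0.0022, 0.053]
ee_rot: [2.06, 2.371, 0.001]
force: [0.8, -1.0, -0.4]
width: 0.764
gripper_force: 0.0
```

Emit:
arm_command --targets '[[[0, 0, 0, 0, 0, 0], [0, 0, 0, 0, 0, 0], [0, 0, 0, 0, 0, 0], [0, 0, 0, 0, 0, 0]]]' --jaw 0.02 --newtons 25

```text
clock: 15.4
position: [0.5297, -0.0026, 0.0531]
ee_rot: [2.06, 2.371, 0.0]
force: [-1.0, -0.1, 3.8]
width: 0.488
gripper_force: 25.0
```

Emit:
arm_command --targets '[[[0, 0, -0.01, 0, 0, 0], [0, 0, -0.025, 0, 0, 0], [0, 0, -0.034, 0, 0, 0], [0, 0, -0.034, 0, 0, 0], [0, 0, -0.034, 0, 0, 0], [0, 0, -0.034, 0, 0, 0], [0, 0, -0.034, 0, 0, 0], [0, 0, -0.025, 0, 0, 0], [0, 0, -0.01, 0, 0, 0], [0, 0, 0, 0, 0, 0]]]'

```text
clock: 16.65
position: [0.5295, -0.0025, 0.2929]
ee_rot: [2.06, 2.371, 0.0]
force: [0.4, -0.2, -1.5]
width: 0.488
gripper_force: 25.0
```

```bash
python3 - <<'E'
from h import *
print(arm.observe()["width"]); plan([.4804,.349,.285],1.538,12)
E
```

```text
0.4875521487439982
[0.0296, 0.0, 0.0007, 0.0, 0.0, 0.0144],
[0.0296, -0.0004, 0.0007, 0.0, 0.0, 0.0144],
[0.0296, -0.0008, 0.0007, 0.0, 0.0, 0.0144],
[0.0296, -0.0012, 0.0007, 0.0, 0.0, 0.0144],
[0.0295, -0.0017, 0.0007, 0.0, 0.0, 0.0144],
[0.0295, -0.0021, 0.0007, 0.0, 0.0, 0.0144],
[0.0295, -0.0025, 0.0007, 0.0, 0.0, 0.0144],
[0.0294, -0.0029, 0.0007, 0.0, 0.0, 0.0144],
[0.0294, -0.0034, 0.0007, 0.0, 0.0, 0.0144],
[0.0293, -0.0038, 0.0007, 0.0, 0.0, 0.0144],
[0.0293, -0.0042, 0.0007, 0.0, 0.0, 0.0144],
[0.0292, -0.0046, 0.0007, 0.0, 0.0, 0.0144],
```

Emit:
arm_command --targets '[[[0.0296, 0, 0, 0, 0, 0.0144], [0.0296, -0.0004, 0, 0, 0, 0.0144], [0.0296, -0.0008, 0, 0, 0, 0.0144], [0.0296, -0.0012, 0, 0, 0, 0.0144], [0.0295, -0.0017, 0, 0, 0, 0.0144], [0.0295, -0.0021, 0, 0, 0, 0.0144], [0.0295, -0.0025, 0, 0, 0, 0.0144], [0.0294, -0.0029, 0, 0, 0, 0.0144], [0.0294, -0.0034, 0, 0, 0, 0.0144], [0.0293, -0.0038, 0, 0, 0, 0.0144]]]'

```text
clock: 17.9
position: [0.4879, 0.2909, 0.2911]
ee_rot: [-2.226, -2.216, 0.004]
force: [0.4, -0.0, -0.8]
width: 0.489
gripper_force: 25.0
```

Emit:
arm_command --targets '[[[0.0293, -0.0042, 0, 0, 0, 0.0144], [0.0292, -0.0046, 0.01, 0, 0, 0.0144], [0, 0, 0.03, 0, 0, 0], [0, 0, 0.04, 0, 0, 0], [0, 0, 0.04, 0, 0, 0], [0, 0, 0.03, 0, 0, 0], [0, 0, 0.02, 0, 0, 0], [0, 0, 0, 0, 0, 0]]]'

```text
clock: 18.9
position: [0.4789, 0.3477, 0.12]
ee_rot: [-2.257, -2.185, 0.008]
force: [-0.0, 0.9, 0.4]
width: 0.486
gripper_force: 25.0
```

```bash
python3 - <<'E'
from h import *
print(arm.observe()["position"],arm.observe()["clock"])
im=grab("wrist"); a=grab("side")
big=np.zeros((600,640,3),np.uint8); big[:300,:480]=cv2.resize(im["pixels"][:,:,::-1],(480,300))
big[300:]=cv2.resize(a["pixels"][230:380,165:485,::-1],None,fx=2,fy=2); cv2.imwrite("pics/m5.png",big)
E
```

```text
[0.47888636 0.34768764 0.12002439] 18.9
```

View pics/m5.png

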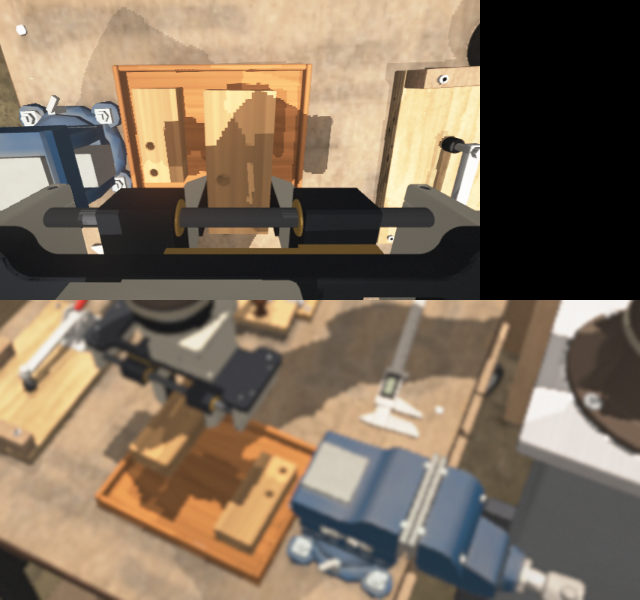

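The pictures show the carried rail above the free half of the tray, parallel to the finished rail and clear of it. I'll lower it now.

Emit:
arm_command --targets '[[[0, 0, 0.02, 0, 0, 0], [0, 0, 0.025, 0, 0, 0], [0, 0, 0.02, 0, 0, 0], [0, 0, 0.012, 0, 0, 0], [0, 0, 0.006, 0, 0, 0], [0, 0, 0.003, 0, 0, 0], [0, 0, 0.002, 0, 0, 0], [0, 0, 0, 0, 0, 0]]]'

```text
clock: 20.0
position: [0.4806, 0.3492, 0.035]
ee_rot: [2.258, 2.185, 0.001]
force: [-0.2, -0.2, -0.4]
width: 0.485
gripper_force: 25.0
```

Emit:
arm_command --targets '[[[0, 0, 0.0015, 0, 0, 0], [0, 0, 0.0015, 0, 0, 0], [0, 0, 0, 0, 0, 0]]]'

```text
clock: 20.38
position: [0.4804, 0.349, 0.0316]
ee_rot: [2.258, 2.185, -0.0]
force: [-0.0, -0.1, -1.5]
width: 0.488
gripper_force: 25.0
```

Emit:
arm_command --targets '[[[0, 0, 0.0015, 0, 0, 0], [0, 0, 0.001, 0, 0, 0], [0, 0, 0, 0, 0, 0]]]'

```text
clock: 20.75
position: [0.4804, 0.3491, 0.0292]
ee_rot: [2.258, 2.185, -0.0]
force: [0.2, -0.7, 0.2]
width: 0.486
gripper_force: 25.0
```

Emit:
arm_command --targets '[[[0, 0, 0.001, 0, 0, 0], [0, 0, 0.001, 0, 0, 0], [0, 0, 0, 0, 0, 0]]]'

```text
clock: 21.12
position: [0.4805, 0.3491, 0.029]
ee_rot: [2.257, 2.184, 0.001]
force: [-5.4, -5.2, 22.0]
width: 0.488
gripper_force: 25.0
```

Contact: the rail is on the tray floor. I'll ease off, open just a little to clear the finished rail and the wall, then rise.

Emit:
arm_command --targets '[[[0, 0, -0.0012, 0, 0, 0], [0, 0, 0, 0, 0, 0]]]'

```text
clock: 21.38
position: [0.4806, 0.3492, 0.0291]
ee_rot: [2.257, 2.184, 0.001]
force: [-2.5, -2.2, 9.8]
width: 0.486
gripper_force: 25.0
```

Emit:
arm_command --targets '[[[0, 0, 0, 0, 0, 0], [0, 0, 0, 0, 0, 0], [0, 0, 0, 0, 0, 0], [0, 0, -0.015, 0, 0, 0], [0, 0, -0.03, 0, 0, 0], [0, 0, -0.05, 0, 0, 0], [0, 0, -0.05, 0, 0, 0], [0, 0, -0.05, 0, 0, 0], [0, 0, 0, 0, 0, 0], [0, 0, 0, 0, 0, 0]]]' --jaw 0.058

```text
clock: 22.62
position: [0.4802, 0.3488, 0.2236]
ee_rot: [2.257, 2.184, 0.0]
force: [0.6, -0.5, -1.0]
width: 0.633
gripper_force: 0.0
```

```bash
python3 - <<'E'
from h import *
im=grab("wrist"); a=grab("side")
big=np.zeros((600,640,3),np.uint8); big[:300,:480]=cv2.resize(im["pixels"][:,:,::-1],(480,300))
big[300:]=cv2.resize(a["pixels"][120:420,165:485,::-1],None,fx=2,fy=2)[:300]; 
big[300:]=cv2.resize(a["pixels"][130:380,165:485,::-1],(640,300)); cv2.imwrite("pics/m6.png",big)
C=cloud(im); m=((C[...,2]>.026)&(C[...,2]<.035)).astype(np.uint8); n,l,st,ce=cv2.connectedComponentsWithStats(m)
for i in range(1,n):
    if st[i,4]>1000: p=C[l==i]; print(st[i],cv2.minAreaRect(p[:,:2].astype(np.float32)*1e3),p[:,2].mean())
E
```

```text
[ 299  114   41   91 3429] ((480.4716796875, 373.53619384765625), (104.91004943847656, 45.012149810791016), 87.67353057861328) 0.031001004811142537
[ 218  117   47   91 3493] ((391.55303955078125, 373.2940368652344), (105.21331787109375, 45.7481689453125), 88.21456146240234) 0.03102382116394074
```

View pics/m6.png

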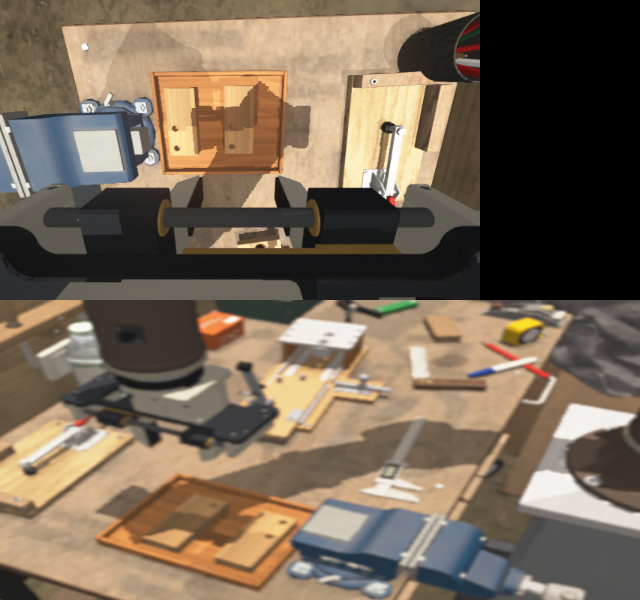

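The rail lies flat in the tray with its top at z 31 mm, parallel to the finished rail, which hasn't moved. The clamp is still open and the carriage is out.

```bash
python3 -c "
from cell import arm
print(arm.sign_off())"
```

```text
the job is handed in; nothing more can be done
None
```

I handed the job in at about 23 s: the drilled rail lies flat, holes up, in the tray beside the finished one, and the jig is open with the bolt drawn, carriage out and clamp up. The hand-in returned no verdict.

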